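# Free the scoop blank from the mystery-thread carving clamp

### The arm

A 7-joint arm with a two-finger parallel gripper is mounted at the origin on the work surface. World frame = base frame: x ahead of the robot, y to its left, z up, the work surface at z = 0. Lengths are in m, angles in rad, forces in N, time in s.
With the tool pointing down it reaches from about 0.425 to 0.8 m from the base axis. Payload 8.3 kg.
Tool frame: the origin (TCP) lies at the very end of the fingers, on their centre line; the grasp point (between the pads) lies behind it (bot.tcp_to_grasp is the z of the grasp point in the tool frame, in m); z points along the fingers, y is the line along which they close (so a half turn about z gives the same grasp; the last joint's range is limited). The gripper opens to 85 mm and grips with 20 to 120 N. Pads are 22 mm wide; open, the fingers measure 114 mm over their backs; the gripper's body (76 mm by 85 mm) begins 54 mm behind the grasp point. The pads swing forward as they close: fully open they stand 13 mm farther back than shut.
Start: joints at [-1.387, 0.383, 0.016, 1.37, -0.006, 1.388, -0.046], TCP at [0.153, 0.606, 0.231] pointing down, gripper open.
Joint ranges: [-2.95, 2.95], [-0.25, 2.06], [-1.52, 1.56], [0.18, 2.33], [-1.44, 4.58], [0.02, 2.06], [-3.01, 3.01]. Speed limits (rad/s): [2.39, 2.39, 3.01, 3.01, 3.14, 3.14, 3.14].

### API

Orientations are given as a unit quaternion [w, x, y, z].
In Python, from station import bot, optics, spotter gives the robot as it stands. The module is installed in compiled form; this text tells all that it offers.
- The arm moves only by the shell command python3 -m handwheel 'ROWS' [OPENING] [FORCE]. ROWS is JSON, one flat list of numbers, 6 for each row, row after row: the shift along the tool's x, y, z in m, then the turn, a rotation vector about the tool's x, y, z in rad. A call has 1 to 20 rows; each row shifts and turns the commanded pose from where the row before left it, along the tool's axes as they then stand; what a row does not reach is not made up. A row lasts 1/10 s, in which the tool goes at most 50 mm and 8.59 degrees, less where a joint would pass 70% of its speed; a pose out of reach is approached as far as the arm can. A call is refused whole if a number of a shift passes 0.05 or a number of a turn 0.15, either way. A call with a gripper value outside its range is refused whole. OPENING is the finger opening in m, from 0 to 0.0854, set as the call begins (- or left out, the last holds). The fingers move at their own pace and stop on an object; FORCE is the grip in N (left out, the last holds). Time passes only in rows, so rows that do not move let the fingers close. It gives the time, the measured TCP pose, the force, the opening and the grip force at its end, in the units of the state.
- bot.observe(): the state, without advancing time (a new reading comes with each control period).
- optics.get_image(name): name is "side" or "top" or "wrist"; returns (picture, depth): 480x640x3 uint8, red, green, blue; 480x640 float32, m along the optical axis (not along the pixel's ray), 0 where there is no reading.
- optics.camera_info(name): a dict with "intrinsics" (3x3 intrinsics, pixels), "extrinsics" (4x4, takes a point from camera to world coordinates). Camera axes: x right, y down, z forward; pixel columns grow to the right and rows downward; lengths in m; the calibration is good to about 2 mm. A picture is of the moment at which its call begins: read the wrist's pose just before it. camera_info takes no time and is no camera call; for the wrist camera it gives the pose at the moment of the call.
- bot.job_done(): hands the job in; it is judged then, once.
Trained networks look in the newest picture that a camera, given by its name, has taken for a name from the list of things; names that differ only in an ending like _2 or _b are one class to them, and where a whole thing is asked for, a point or a joint stands for the part that bears it (a point fixed in the world has none). Each returns a list of dicts, best first, with "p" (0 to 1); they miss things now and then, are a little off and sometimes report something else, mostly with a low value. They report only what shows in the picture. A call takes as long as a camera call. They do not tell look-alikes from the thing itself.
- spotter.find_in(camera, query): "centre" ([column, row] in pixels, amid what is visible of it).
- spotter.silhouettes(camera, query): "pixels" (480x640 bool, what is visible of it) and "centre" ([column, row] in pixels, amid what is visible of it).
The state is a dict: "time_s": time; "q": joint angles; "joint_vel": joint speeds; "joint_torque": joint torques, N m; "eef_pos": TCP position; "eef_rot": TCP orientation; "contact_force": force on the tool from outside, world axes, zero at the start; "ft_torque": the same for the moment, N m; "grip_width": finger opening in m; "gripper_force": force on a finger pad.
Only numpy, scipy, OpenCV 4.12 (cv2) and the standard library are available. Lean on these libraries where they do the work, as an engineer would, in place of code of your own. Each camera call takes 0.05 s, during which the arm holds its last target. There are 200 camera calls.

### The job

Free the hollowed scoop blank from the carving clamp, draw it out and lay it flat, hollow upwards, in the plywood tray, setting it down rather than dropping it. The slanting screw over the blank holds it, and nobody remembers whether its thread is left- or right-hand: feel which way its hexagonal head gives and back it off that way until the blank is free; do not prise the blank up against the pin. Leave the other things on the bench where they are.

Things in the scene. Friction and masses are not known exactly. Their poses are not given: they have to be found in the camera images.
- clamp: Fixed two-station clamp on a steel base plate 12 mm thick (x -80 to 70, y -105 to 295 mm). Origin on the bench under the middle of the blank's head; z up. Fences 20 mm high stand round the head at +x, -x and +y: the blank comes out to -y. The screw axis rises from (0, 0, 32 mm) along (-0.5, 0, 0.866): it leans 30 degrees from vertical, to -x, roughly towards the robot.
- boss (a point): Centre of the grey boss (radius 18 mm, 32 mm long along the leaning axis, heights 84 to 130 mm) that the screw over the blank passes through. A grey arm 34 mm wide and 24 mm thick runs from it to the clamp's +y, over a column (80 x 50 mm, 112 mm high, at x -30, y 95 mm), to a second, idle screw like it at y 190 mm over an empty station; that one is not needed.
- screw_head (a point): Centre of the hexagonal steel head of the screw over the blank: 36 mm across flats, 42 over corners, 30 mm long along the leaning axis, 20 mm of bare neck (22 mm thick) under it. At x -69, y 0, height 151.5 mm in the clamp's frame. At the start it is tight, two flats facing the clamp's +y and -y within 4 degrees (others every 60). It does not move along its axis as it turns.
- pin_hole (a point): Where the tip of the screw's pin (10 to 12 mm thick) stands at the start, 14 mm below the blank's top, holding it. Thread hand unseen, varies by run: the wrong way the head stops hard within 0.2 rad; the right way it turns at 0.35 N m to a stop 2.6 rad on (two grasps or more), the pin rising 9.5 mm per rad along the axis: the blank is free after 2.1 rad, clear by 5 mm at the end. It stays where left.
- blank_handle (a point): Loose wooden scoop blank, 34 mm thick, 0.1 to 0.23 kg, on the clamp's plate (underside at 12 mm). This point: centre of its handle, half-way up. Handle: straight bar 36 mm wide (blank's x), 110 mm long (its y); the 64 x 64 mm head's centre lies 87 mm towards +y; z is up, out of the hollow. In the clamp the blank's axes agree with the clamp's, the handle pointing to the clamp's -y.
- blank_head (a point): Centre of the blank's head, half-way up (17 mm above the underside); the round hollow there is 36 mm wide, 22 mm deep, open upwards.
- tray: Fixed shallow plywood tray, 170 mm (x) x 270 mm (y) x 32 mm high, walls 8 mm, floor 8 mm thick. Origin under its centre on the bench; empty at the start.
- gouge_a: Bystander: carving gouge with a wooden handle lying on the bench, about 230 mm long and 28 mm thick; origin at the end of its handle, x towards the blade.
- gouge_b: Bystander: shorter gouge, about 210 mm long; origin at the end of its handle, x towards the blade.
- mallet: Bystander: round wooden mallet standing on its head, 86 mm wide, 225 mm tall; origin under its centre.
- sanding_block: Bystander: cork sanding block 60 x 100 x 35 mm; origin under its centre.
- offcut: Bystander: wooden offcut 50 x 110 x 28 mm; origin under its centre.
- oil: Bystander: amber oil bottle, 60 mm wide, 130 mm tall; origin under its centre.
Not all that is in view belongs to the job. Leave any black or yellow look-alike of the part that bears blank_handle alone.

How it is judged:
By the outcome, as a careful person would: the job done as asked, in the order asked, and still so for the second after the job is handed in, with the robot touching nothing.
It also fails if it takes over 72 s, if anything falls off the work surface, if the arm or the gripper's body presses on something with over 40 N, if the wrist force passes 120 N, or if a joint passes its speed limit or range.

## Working session

There is one attempt and no reset: what is moved stays moved. The work goes in short steps, Python scripts to look and compute and a shell command to move; the robot and the scene stay as the last step left them, time stands still between calls to the robot, and variables do not carry over. Pictures are saved under pics/ and viewed, at most 10 in all, crops included, and the job is handed in when it is done.

```bash
mkdir -p pics
cat > h.py <<'E'
import numpy as np, cv2
from station import bot, optics, spotter
from scipy.spatial.transform import Rotation as R
def shot(c):
    i=optics.camera_info(c); im,d=optics.get_image(c); return im,d,np.array(i["intrinsics"]),np.array(i["extrinsics"])
def world(px,d,K,E):
    u,v=px; z=d[int(round(v)),int(round(u))]
    return (E@np.r_[np.linalg.inv(K)@[u*z,v*z,z],1])[:3]
def cloud(d,K,E):
    v,u=np.mgrid[:480,:640]; P=np.stack([(u-K[0,2])/K[0,0]*d,(v-K[1,2])/K[1,1]*d,d],-1)
    return P@E[:3,:3].T+E[:3,3]
E
python3 - <<'E'
from h import *
np.set_printoptions(precision=3,suppress=True)
ims=[]
for c in ["top","side"]:
    im,d,K,E=shot(c); cv2.imwrite(f"pics/{c}0.png",im[:,:,::-1]); np.savez(f"{c}0.npz",im=im,d=d,K=K,E=E)
    C=cloud(d,K,E)
    print(c,E[:3,3],E[:3,2])
    for q in ["clamp","screw_head","boss","blank_handle","blank_head","tray","mallet","oil","gouge_a","sanding_block","offcut"]:
        for r in spotter.find_in(c,q)[:3]:
            print(q,round(r["p"],2),np.round(r["centre"]),world(r["centre"],d,K,E))
print(bot.tcp_to_grasp,bot.observe())
E
```

```text
top [ 0.317 -0.105  1.32 ] [ 0.131  0.004 -0.991]
clamp 0.58 [198. 245.] [0.451 0.236 0.113]
screw_head 0.74 [198. 245.] [0.45  0.236 0.113]
boss 0.81 [198. 244.] [0.455 0.238 0.114]
blank_handle 0.66 [386. 317.] [ 0.27  -0.284  0.034]
blank_handle 0.65 [181. 336.] [0.201 0.29  0.035]
blank_handle 0.6 [250. 228.] [0.513 0.112 0.043]
blank_head 0.94 [251. 226.] [0.517 0.108 0.048]
blank_head 0.68 [184. 336.] [0.203 0.28  0.035]
tray 0.94 [402. 242.] [ 0.487 -0.334  0.003]
mallet 0.69 [169. 156.] [0.702 0.337 0.103]
oil 0.7 [219. 145.] [0.737 0.2   0.097]
gouge_a 0.71 [166. 156.] [0.698 0.344 0.104]
gouge_a 0.63 [282. 149.] [0.754 0.031 0.025]
gouge_a 0.56 [478. 216.] [ 0.567 -0.552  0.022]
sanding_block 0.65 [400. 244.] [ 0.483 -0.327  0.011]
sanding_block 0.56 [397. 175.] [ 0.682 -0.312  0.033]
offcut 0.56 [310. 272.] [ 0.391 -0.066  0.024]
side [ 0.139 -1.219  0.868] [ 0.266  0.798 -0.54 ]
clamp 0.95 [262. 214.] [0.438 0.208 0.032]
clamp 0.36 [430. 416.] [ 0.56  -0.56   0.023]
screw_head 0.81 [265. 213.] [0.446 0.206 0.034]
boss 0.78 [261. 218.] [0.436 0.211 0.019]
boss 0.45 [338. 1
[... 405 characters left out ...]
 0.102]
oil 0.78 [370. 187.] [0.743 0.191 0.073]
gouge_a 0.59 [398. 235.] [0.749 0.011 0.024]
sanding_block 0.87 [437. 321.] [ 0.68  -0.346  0.038]
offcut 0.89 [267. 280.] [ 0.379 -0.09   0.031]
-0.0187 {'time_s': 1.2, 'q': array([-1.387,  0.383,  0.016,  1.37 , -0.006,  1.388, -0.047]), 'joint_vel': array([-0.002,  0.001,  0.001,  0.001, -0.   , -0.001, -0.001]), 'joint_torque': array([ -0.001, -62.736,   0.843, -37.207,   0.017,   0.003,   0.   ]), 'eef_pos': array([0.153, 0.606, 0.231]), 'eef_rot': array([-0.   ,  0.123,  0.992, -0.   ]), 'contact_force': array([-0.037,  0.353, -0.008]), 'ft_torque': array([ 0.049,  0.007, -0.03 ]), 'gripper_force': 0.0, 'grip_width': 0.08547769037041297}
```

Run:
```python
import cv2
a=cv2.imread("pics/top0.png"); cv2.imwrite("pics/topcrop.png",cv2.resize(a[110:380,130:500],None,fx=2.1,fy=2.1,interpolation=cv2.INTER_CUBIC))
a=cv2.imread("pics/side0.png"); cv2.imwrite("pics/sidecrop.png",cv2.resize(a[140:260,180:360],None,fx=4.4,fy=4.4,interpolation=cv2.INTER_CUBIC))
```

```text
(no output)
```

View pics/topcrop.png

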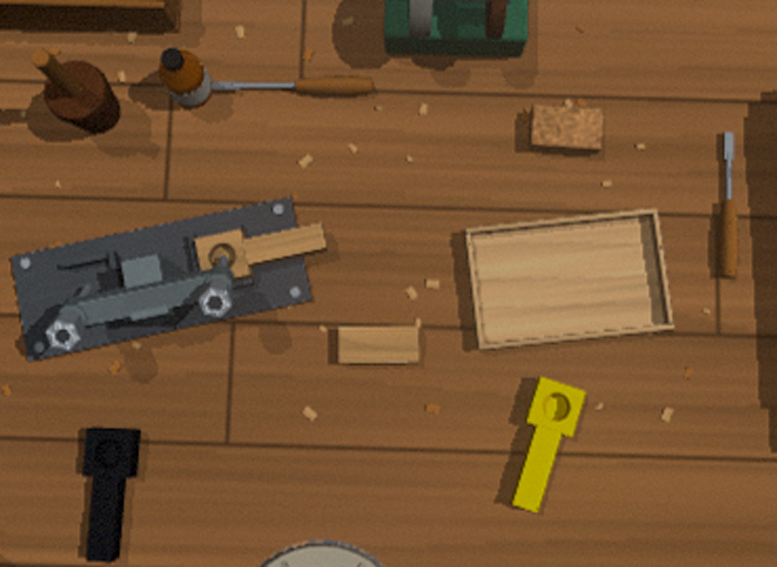

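View pics/sidecrop.png

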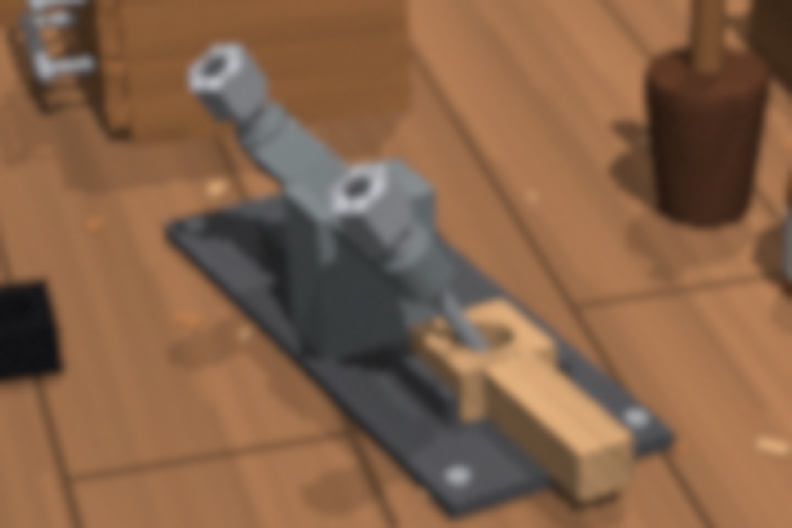

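The top crop shows three scoop blanks: the wooden one in the clamp (top px ~250,228), a black one (183,340) and a yellow one (386,317). It also shows two hex heads: one by the blank (232,253) and the idle one (160,270). I choose the wooden blank and the head at (232,253). The side crop confirms this: the screw nearest the camera has its pin going into the wooden blank.

```bash
cat > fit.py <<'E'
from h import *
np.set_printoptions(precision=4,suppress=True)
f=np.load("top0.npz"); im,d,K,E=[f[k] for k in("im","d","K","E")]
def proj(P):
    p=(np.linalg.inv(E)@np.r_[P,1])[:3]; q=K@p; return q[:2]/q[2]
C=cloud(d,K,E); hsv=cv2.cvtColor(im,cv2.COLOR_RGB2HSV)
# plate: dark low-saturation, z near 12 mm
roi=np.zeros((480,640),bool); roi[195:290,128:285]=1
m=roi&(abs(C[...,2]-.012)<.008)&(hsv[...,1]<80)&(d>0)
P=C[m][:,:2].astype(np.float32)
m2=cv2.morphologyEx(m.astype(np.uint8),cv2.MORPH_OPEN,np.ones((3,3)))>0
r=cv2.minAreaRect((C[m2][:,:2]*1000).astype(np.float32)); print("plate",r,m.sum())
box=cv2.boxPoints(r); print(box)
# blank top
m=roi&(abs(C[...,2]-.046)<.006)&(hsv[...,1]>80)
Q=C[m]; print("blank",len(Q),np.median(Q[:,2]),cv2.minAreaRect((Q[:,:2]*1000).astype(np.float32)))
# hex head top
for s in ["top","side"]:
    g=np.load(s+"0.npz"); Cs=cloud(g["d"],g["K"],g["E"])
    mm=(Cs[...,2]>.15)&(Cs[...,0]>.3)&(Cs[...,0]<.6)&(Cs[...,1]>0)&(Cs[...,1]<.5)&(g["d"]>0)
    n,l=cv2.connectedComponents(mm.astype(np.uint8))
    for i in range(1,n):
        if (l==i).sum()>8: print(s,"hi",(l==i).sum(),Cs[l==i].mean(0),Cs[l==i].max(0))
# tray
roi=np.zeros((480,640),bool); roi[200:285,340:460]=1
m=roi&(C[...,2]>.024)&(C[...,2]<.045)
print("tray",m.sum(),cv2.minAreaRect((C[m][:,:2]*1000).astype(np.float32)))
E
python3 fit.py
```

```text
plate ((471.66583251953125, 242.95071411132812), (150.63818359375, 399.6859130859375), 13.850410461425781) 3802
[[350.6967 418.9526]
 [446.3767  30.8879]
 [592.6349  66.9489]
 [496.955  455.0135]]
blank 748 0.045088228309905776 ((512.1661376953125, 98.92192840576172), (64.75753021240234, 174.54498291015625), 13.869626998901367)
top hi 212 [0.4296 0.1333 0.1633] [0.4543 0.1538 0.1752]
top hi 226 [0.3847 0.3169 0.1629] [0.4098 0.3383 0.1752]
side hi 173 [0.384  0.3116 0.1623] [0.4077 0.3376 0.1765]
side hi 202 [0.4291 0.1278 0.1628] [0.4538 0.1565 0.1765]
tray 843 ((484.2578125, -324.0780029296875), (170.47088623046875, 271.0326232910156), 7.730512619018555)
```

```bash
cat > go.py <<'E'
from h import *
from scipy.linalg import logm,expm
np.set_printoptions(precision=4,suppress=True)
th=np.deg2rad(13.86); O=np.array([.4992,.152,0]); Rc=R.from_euler("z",th).as_matrix()
def cl(p): return O+Rc@np.array(p)            # clamp -> world, m
ax=Rc@np.array([-.5,0,.866])
def screw_rot(deg):                           # tool y = clamp y turned deg about tool z
    z=-ax; y=Rc@np.array([0,1.,0]); return np.c_[np.cross(y,z),y,z]@R.from_euler("z",deg,degrees=True).as_matrix()
HEAD=cl([-.069,0,.1515])
def pose():
    s=bot.observe(); T=np.eye(4); T[:3,:3]=R.from_quat(np.roll(s["eef_rot"],-1)).as_matrix(); T[:3,3]=s["eef_pos"]; return T
def rows(Rt,pt,n,T0=None):
    T0=pose() if T0 is None else T0
    T=np.eye(4); T[:3,:3]=Rt; T[:3,3]=pt
    D=np.linalg.inv(T0)@T; S=np.real(expm(logm(D)/n))
    rv=R.from_matrix(S[:3,:3]).as_rotvec()
    print("n",n,"row",np.r_[S[:3,3],rv].round(4).tolist(),"| total",D[:3,3],R.from_matrix(D[:3,:3]).as_rotvec())
    X=T0.copy(); pts=[]
    for i in range(n): X=X@S; pts.append(X[:3,3])
    print(np.array(pts)[::max(1,n//5)]); return T
E
python3 - <<'E'
from go import *
print(HEAD,ax)
Rt=screw_rot(60)
rows(Rt,HEAD+ax*(.10-.0187),18)
rows(screw_rot(0),HEAD+ax*(.10-.0187),18)
E
```

```text
[0.4322 0.1355 0.1515] [-0.4854 -0.1198  0.866 ]
n 18 row [-0.0248, -0.0172, 0.0007, -0.0205, -0.0212, 0.0303] | total [-0.3502 -0.4071  0.0094] [-0.3684 -0.3816  0.5456]
[[0.1725 0.5833 0.2306]
 [0.2279 0.5117 0.2294]
 [0.2767 0.4354 0.2289]
 [0.3184 0.3549 0.2285]
 [0.3526 0.2711 0.2273]
 [0.3793 0.1845 0.2247]]
n 18 row [-0.0136, -0.0267, 0.0034, -0.0071, -0.0285, -0.0265] | total [-0.3502 -0.4071  0.0094] [-0.1279 -0.5131 -0.4773]
[[0.1593 0.5768 0.2279]
 [0.1846 0.4903 0.2191]
 [0.2173 0.406  0.2129]
 [0.2571 0.3247 0.2099]
 [0.3033 0.2467 0.2107]
 [0.3552 0.1727 0.2158]]
```

```bash
python3 -m handwheel '[-0.025,-0.017,0.001,-0.02,-0.021,0.03,-0.025,-0.017,0.001,-0.02,-0.021,0.03,-0.025,-0.017,0.001,-0.02,-0.021,0.03,-0.025,-0.017,0.001,-0.02,-0.021,0.03,-0.025,-0.017,0.001,-0.02,-0.021,0.03,-0.025,-0.017,0.001,-0.02,-0.021,0.03,-0.025,-0.017,0.001,-0.02,-0.021,0.03,-0.025,-0.017,0.001,-0.02,-0.021,0.03,-0.025,-0.017,0.001,-0.02,-0.021,0.03,-0.025,-0.017,0.001,-0.02,-0.021,0.03,-0.025,-0.017,0.001,-0.02,-0.021,0.03,-0.025,-0.017,0.001,-0.02,-0.021,0.03,-0.025,-0.017,0.001,-0.02,-0.021,0.03,-0.025,-0.017,0.001,-0.02,-0.021,0.03,-0.025,-0.017,0.001,-0.02,-0.021,0.03,-0.025,-0.017,0.001,-0.02,-0.021,0.03,-0.025,-0.017,0.001,-0.02,-0.021,0.03,0,0,0,0,0,0]' 0.085
python3 - <<'E'
from go import *
print(bot.observe()["q"])
T=rows(screw_rot(60),HEAD+ax*(.10-.0187),3)
im,d,K,E=shot("wrist"); cv2.imwrite("pics/w1.png",im[:,:,::-1]); C=cloud(d,K,E)
m=(C[...,2]>.14)&(d>0)&(np.linalg.norm(C-HEAD,axis=-1)<.05)
P=C[m]; a=(P-HEAD)@ax
top=P[a>.011]; print(len(P),len(top),a.max(), "top centre err perp",(top.mean(0)-HEAD)-ax*((top.mean(0)-HEAD)@ax))
y=Rc[:,1]; x=np.cross(y,ax)
uv=np.c_[(top-HEAD)@x,(top-HEAD)@y]*1000
print(cv2.minEnclosingCircle(uv.astype(np.float32)))
print(cv2.approxPolyDP(cv2.convexHull(uv.astype(np.float32)),4,True)[:,0])
E
```

```text
time_s: 3.0
eef_pos: [0.4082, 0.2156, 0.2114]
eef_rot: [0.171, 0.349, 0.913, 0.122]
contact_force: [-0.7, -0.2, -0.5]
grip_width: 0.0851
gripper_force: 0.0
[-0.4373 -0.2533 -0.2122  2.1612  0.1445  0.8402  0.1115]
n 3 row [-0.0183, -0.023, -0.0086, -0.0271, -0.0192, 0.0244] | total [-0.0526 -0.0709 -0.025 ] [-0.0814 -0.0576  0.0733]
[[0.4038 0.1856 0.2156]
 [0.3987 0.1556 0.2191]
 [0.3927 0.1257 0.2219]]
3520 2148 0.01616387860189471 top centre err perp [0.0054 0.0028 0.0034]
((3.5324203968048096, -0.41698265075683594), 20.03339195251465)
[[ 11.6646 -18.7254]
 [ 20.4325   1.902 ]
 [  9.9821  17.6353]
 [ -4.5998  17.8915]
 [ -0.4285 -16.3232]]
```

View pics/w1.png

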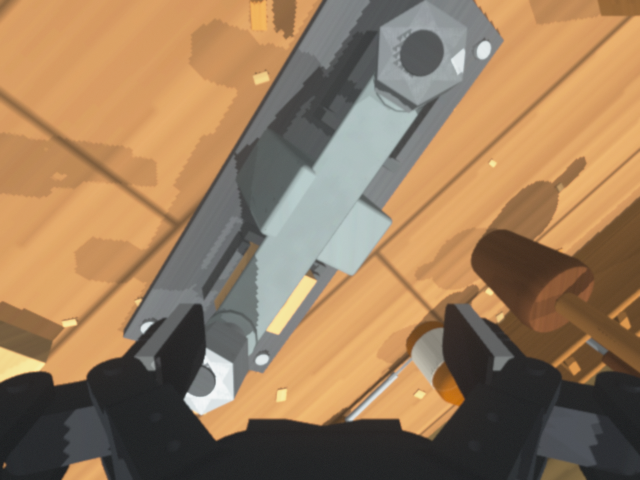

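The wrist view shows the target head at (205,382) near the left finger, and the idle head at (425,50) at the top. The blank's head lies next to the target screw. The hex fit puts the head within about 1 mm, with its flats at ±y. Joint 2 is at its limit, so I'll approach from higher and farther out.

Run:
```python
from go import *
rows(screw_rot(60),[.438,.137,.203],4)
```

```text
n 4 row [-0.0187, -0.0104, 0.0031, -0.0201, -0.0147, 0.0188] | total [-0.0738 -0.0434  0.0119] [-0.0803 -0.059   0.0753]
[[0.4156 0.1974 0.2099]
 [0.4233 0.1774 0.2077]
 [0.4308 0.1572 0.2054]
 [0.438  0.137  0.203 ]]
```

```bash
python3 -m handwheel '[-0.0187,-0.0104,0.003,-0.02,-0.0147,0.0188,-0.0187,-0.0104,0.003,-0.02,-0.0147,0.0188,-0.0187,-0.0104,0.003,-0.02,-0.0147,0.0188,-0.0187,-0.0104,0.003,-0.02,-0.0147,0.0188,0,0,0,0,0,0,0,0,0,0,0,0]'
python3 - <<'E'
from go import *
print(bot.observe()["q"],bot.observe()["eef_pos"])
rows(screw_rot(60),[.438,.137,.203],1)
rows(screw_rot(60),HEAD-ax*.0187,4)
E
```

```text
time_s: 3.65
eef_pos: [0.4577, 0.15, 0.1947]
eef_rot: [0.202, 0.377, 0.891, 0.15]
contact_force: [0.4, 0.3, -0.9]
grip_width: 0.0851
gripper_force: 0.0
[-0.2047 -0.2534 -0.2201  2.2319  0.0643  0.658   0.2966] [0.4577 0.15   0.1947]
n 1 row [0.0009, -0.0173, -0.018, -0.0137, -0.0058, 0.0045] | total [ 0.0009 -0.0173 -0.018 ] [-0.0137 -0.0058  0.0045]
[[0.438 0.137 0.203]]
n 4 row [0.004, -0.0109, 0.0106, -0.0034, -0.0014, 0.0011] | total [ 0.0161 -0.0432  0.0427] [-0.0137 -0.0058  0.0045]
[[0.4535 0.1469 0.1799]
 [0.4494 0.1438 0.1651]
 [0.4453 0.1407 0.1502]
 [0.4413 0.1377 0.1353]]
```

Run:
```python
from go import *
xp=Rc@np.array([.866,0,.5])
T=rows(screw_rot(0),HEAD+xp*.06+ax*.023,9)
T=rows(screw_rot(0),HEAD+xp*.06-ax*.0187,3,T)
rows(screw_rot(0),HEAD-ax*.0187,3,T)
```

```text
n 9 row [-0.0019, 0.0001, 0.0, -0.001, -0.0014, -0.1159] | total [-0.0139  0.008   0.0001] [-0.0094 -0.0124 -1.0427]
[[0.459  0.1487 0.1952]
 [0.4603 0.1476 0.1958]
 [0.4618 0.1466 0.1964]
 [0.4634 0.1459 0.1972]
 [0.465  0.1453 0.1979]
 [0.4666 0.1449 0.1988]
 [0.4682 0.1448 0.1996]
 [0.4699 0.1449 0.2005]
 [0.4715 0.1452 0.2014]]
n 3 row [-0.0, -0.0, 0.0139, 0.0, -0.0, -0.0] | total [-0.     -0.      0.0417] [-0. -0. -0.]
[[0.4782 0.1468 0.1894]
 [0.485  0.1485 0.1773]
 [0.4917 0.1502 0.1653]]
n 3 row [0.02, -0.0, -0.0, 0.0, -0.0, -0.0] | total [ 0.06 -0.   -0.  ] [-0. -0. -0.]
[[0.4749 0.146  0.1553]
 [0.4581 0.1419 0.1453]
 [0.4413 0.1377 0.1353]]
```

```bash
python3 -m handwheel '[-0.0019,0.0001,0,-0.001,-0.0014,-0.116,-0.0019,0.0001,0,-0.001,-0.0014,-0.116,-0.0019,0.0001,0,-0.001,-0.0014,-0.116,-0.0019,0.0001,0,-0.001,-0.0014,-0.116,-0.0019,0.0001,0,-0.001,-0.0014,-0.116,-0.0019,0.0001,0,-0.001,-0.0014,-0.116,-0.0019,0.0001,0,-0.001,-0.0014,-0.116,-0.0019,0.0001,0,-0.001,-0.0014,-0.116,-0.0019,0.0001,0,-0.001,-0.0014,-0.116,0,0,0,0,0,0]'
python3 - <<'E'
from go import *
xp=Rc@np.array([.866,0,.5])
print(bot.observe()["q"],bot.observe()["eef_pos"])
T=rows(screw_rot(0),HEAD+xp*.06-ax*.0187,4)
E
```

```text
time_s: 4.65
eef_pos: [0.4718, 0.1461, 0.2023]
eef_rot: [0.257, -0.119, 0.958, 0.031]
contact_force: [-0.9, -0.0, -0.8]
grip_width: 0.0851
gripper_force: 0.0
[-0.3919 -0.2459 -0.0362  2.2188  0.1377  0.6562  1.3016] [0.4718 0.1461 0.2023]
n 4 row [0.0002, -0.0002, 0.0105, 0.0002, 0.0002, 0.0013] | total [ 0.0009 -0.0009  0.0422] [0.0008 0.001  0.0052]
[[0.4768 0.1471 0.193 ]
 [0.4818 0.1482 0.1838]
 [0.4868 0.1492 0.1745]
 [0.4917 0.1502 0.1653]]
```

```bash
python3 -m handwheel '[0.0002,-0.0002,0.014,0,0,0.001,0.0002,-0.0002,0.014,0,0,0.001,0.0002,-0.0002,0.014,0,0,0.001,0.015,0,0,0,0,0,0.015,0,0,0,0,0,0.015,0,0,0,0,0,0.015,0,0,0,0,0,0,0,0,0,0,0]'
python3 - <<'E'
from go import *
print(bot.observe()["q"])
T=rows(screw_rot(0),HEAD-ax*.0187,1)
E
```

```text
time_s: 5.45
eef_pos: [0.4566, 0.1395, 0.1483]
eef_rot: [0.258, -0.113, 0.959, 0.033]
contact_force: [-0.1, -0.7, 0.4]
grip_width: 0.0848
gripper_force: 0.0
[-0.0275 -0.2147 -0.3592  2.3186  0.0047  0.5028  1.403 ]
n 1 row [0.0198, 0.0018, 0.0036, 0.0016, 0.0031, -0.0074] | total [0.0198 0.0018 0.0036] [ 0.0016  0.0031 -0.0074]
[[0.4413 0.1377 0.1353]]
```

```bash
cat > kin.py <<'E'
import numpy as np, itertools
from scipy.spatial.transform import Rotation as R
from scipy.optimize import least_squares
D=[([-1.387,.383,.016,1.37,-.006,1.388,-.047],[.153,.606,.231],[0,.123,.992,0]),
([-.4373,-.2533,-.2122,2.1612,.1445,.8402,.1115],[.4082,.2156,.2114],[.171,.349,.913,.122]),
([-.2047,-.2534,-.2201,2.2319,.0643,.658,.2966],[.4577,.15,.1947],[.202,.377,.891,.150]),
([-.3919,-.2459,-.0362,2.2188,.1377,.6562,1.3016],[.4718,.1461,.2023],[.257,-.119,.958,.031]),
([-.0275,-.2147,-.3592,2.3186,.0047,.5028,1.403],[.4566,.1395,.1483],[.258,-.113,.959,.033])]
def fk(q,p,s):
    h,L1,L2,L3,a,b,c,a2=p; T=np.eye(4)
    def rz(t): M=np.eye(4); M[:3,:3]=R.from_euler("z",t).as_matrix(); return M
    def ry(t): M=np.eye(4); M[:3,:3]=R.from_euler("y",t).as_matrix(); return M
    def tr(x,z): M=np.eye(4); M[0,3]=x; M[2,3]=z; return M
    return rz(s[0]*q[0])@tr(0,h)@ry(q[1])@rz(s[1]*q[2])@tr(a,L1)@ry(q[3])@tr(a2,0)@rz(s[2]*q[4])@tr(0,L2)@ry(q[5])@tr(b,0)@rz(s[3]*q[6]+c)@tr(0,L3)
def res(p,s):
    o=[]
    for q,e,w in D:
        T=fk(q,p,s); o+=list((T[:3,3]-e)*10); o+=list((R.from_matrix(T[:3,:3]).inv()*R.from_quat(np.roll(w,-1))).as_rotvec())
    return np.array(o)
if __name__=="__main__":
    best=[]
    for s in itertools.product([-1,1],repeat=4):
      for c in (0,1.57,3.14,-1.57):
        r=least_squares(res,[.36,.45,.43,.28,0,0,c,0],args=(s,)); best.append((r.cost,s,r.x.round(4)))
    best.sort(key=lambda t:t[0])
    for b in best[:3]: print(b)
    print(res(best[0][2],best[0][1]).reshape(-1,6).round(3))
E
python3 kin.py
```

```text
(np.float64(0.06969486989588662), (-1, -1, -1, -1), array([0.5245, 0.5286, 0.5219, 0.5135, 0.0394, 0.0944, 1.5707, 0.1639]))
(np.float64(0.06969486989588666), (-1, -1, -1, -1), array([0.5245, 0.5286, 0.5219, 0.5135, 0.0394, 0.0944, 1.5707, 0.1639]))
(np.float64(0.06969486989588668), (-1, -1, -1, -1), array([0.5245, 0.5286, 0.5219, 0.5135, 0.0394, 0.0944, 1.5707, 0.1639]))
[[-0.313  0.056 -0.002  0.001  0.     0.   ]
 [ 0.031 -0.082  0.027  0.001  0.    -0.   ]
 [ 0.022  0.07  -0.013 -0.     0.    -0.001]
 [ 0.034  0.085 -0.006 -0.     0.001  0.   ]
 [-0.112  0.058 -0.003  0.     0.001  0.   ]]
```

```bash
cat > kin2.py <<'E'
from kin import *
def Rs(q):
    M=R.identity(); o=[]
    for i,(ax,sg) in enumerate(zip("zyzyzyz",[-1,1,-1,1,-1,1,-1])):
        M=M*R.from_euler(ax,sg*q[i]+(1.5707 if i==6 else 0)); o.append(M.as_matrix())
    return o
# unknown link offsets: after j1 (x,y,z) , j3 (x,y,z), j4 x,y, j5 z,y  j6 x,y, tool z
cols=[(0,0),(0,1),(0,2),(2,0),(2,1),(2,2),(4,0),(4,1),(4,2),(6,2),(5,0),(5,1)]
def A(q):
    r=Rs(q); return np.stack([r[i][:,j] for i,j in cols],1)
M=np.vstack([A(q) for q,_,_ in D]); y=np.concatenate([e for _,e,_ in D])
pri=dict(sawyer=[.081,0,.317,0,0,.4,0,0,.4,.3,0,0],plain=[0,0,.36,0,0,.45,0,0,.45,.3,0,0])
def solve(x0,lam=.01):
    x0=np.array(x0); return x0+np.linalg.solve(M.T@M+lam**2*np.eye(len(x0)),M.T@(y-M@x0))
if __name__=="__main__":
    for k,v in pri.items():
        for l in (.003,.02):
            x=solve(v,l); print(k,l,x.round(3),np.abs(M@x-y).max().round(4))
E
python3 kin2.py
```

```text
sawyer 0.003 [-0.001 -0.018  0.25   0.    -0.013  0.455 -0.001 -0.001  0.461  0.359
 -0.001 -0.001] 0.0001
sawyer 0.02 [-0.    -0.019  0.25   0.003 -0.015  0.453 -0.001  0.001  0.46   0.356
  0.001  0.001] 0.0002
plain 0.003 [-0.001 -0.018  0.25   0.    -0.013  0.455 -0.001 -0.001  0.461  0.359
 -0.001 -0.001] 0.0001
plain 0.02 [-0.001 -0.018  0.252  0.001 -0.014  0.454  0.001 -0.     0.462  0.358
 -0.001 -0.   ] 0.0002
```

```bash
cat > ik.py <<'E'
from kin2 import *
from go import *
X=solve(pri["plain"],.003)
LO=np.array([-2.95,-.25,-1.52,.18,-1.44,.02,-3.01])+.01; HI=np.array([2.95,2.06,1.56,2.33,4.58,2.06,3.01])-.01
def ik(Rt,pt,seeds=(),n=12,rng=np.random.default_rng(0)):
    best=None
    f=lambda q:np.r_[(A(q)@X-pt)*10,(R.from_matrix(Rs(q)[6]).inv()*R.from_matrix(Rt)).as_rotvec()*2]
    for q0 in list(seeds)+[np.clip(np.array([-.2,-.1,-.2,2.2,.1,.6,0])+rng.normal(0,[.6,.2,.6,.1,.6,.3,1.5]),LO,HI) for _ in range(n)]:
        r=least_squares(f,np.clip(q0,LO+1e-6,HI-1e-6),bounds=(LO,HI))
        if best is None or r.cost<best[0]: best=(r.cost,r.x)
        if best[0]<1e-9: break
    e=f(best[1]); return np.linalg.norm(e[:3])/10,np.linalg.norm(e[3:])/2,best[1]
E
python3 - <<'E'
from ik import *
for dep in (.0187,.026):
  for yaw in (0,60,-60,120,180):
    for tilt in (0,.08):
      # tilt: tool leans less, about clamp y
      Rt=R.from_rotvec(Rc[:,1]*tilt).as_matrix()@screw_rot(yaw)
      pt=HEAD-Rt@[0,0,-.0187]*1 if dep==.0187 else HEAD+Rt[:,2]*dep
      print(dep,yaw,tilt,*[np.round(v,3) for v in ik(Rt,pt)])
E
```

```text
0.0187 0 0 0.003 0.027 [ 0.36  -0.24  -0.704  2.32  -0.187  0.517  1.583]
0.0187 0 0.08 0.0 0.0 [-0.6   -0.208  0.146  2.319  0.211  0.603  1.213]
0.0187 60 0 0.003 0.027 [ 0.36  -0.24  -0.704  2.32  -0.187  0.517  0.536]
0.0187 60 0.08 0.0 0.0 [-0.258 -0.19  -0.161  2.307  0.085  0.587  0.282]
0.0187 -60 0 0.003 0.027 [ 0.36  -0.24  -0.704  2.32  -0.187  0.517  2.63 ]
0.0187 -60 0.08 0.0 0.0 [-0.621 -0.21   0.164  2.32   0.219  0.604  2.253]
0.0187 120 0 0.003 0.027 [ 0.36  -0.24  -0.704  2.32  -0.187  0.517 -0.511]
0.0187 120 0.08 0.0 0.0 [ 0.208 -0.199 -0.572  2.291 -0.088  0.579 -0.598]
0.0187 180 0 0.003 0.027 [ 0.36  -0.24  -0.704  2.32  -0.187  0.517 -1.558]
0.0187 180 0.08 0.0 0.0 [ 0.373 -0.215 -0.713  2.286 -0.163  0.581 -1.572]
0.026 0 0 0.003 0.025 [ 0.503 -0.24  -0.829  2.32  -0.252  0.498  1.647]
0.026 0 0.08 0.0 0.0 [-0.08  -0.169 -0.322  2.303  0.034  0.562  1.378]
0.026 60 0 0.003 0.025 [ 0.503 -0.24  -0.829  2.32  -0.252  0.498  0.6  ]
0.026 60 0.08 0.0 0.0 [-0.541 -0.185  0.096  2.32   0.19   0.578  0.186]
0.026 -60 0 0.003 0.025 [ 0.503 -0.24  -0.829  2.32  -0.252  0.498  2.694]
0.026 -60 0.08 0.0 0.0 [ 0.395 -0.194 -0.74   2.288 -0.147  0.56   2.603]
0.026 120 0 0.003 0.025 [ 0.503 -0.24  -0.829  2.32  -0.252  0.498 -0.447]
0.026 120 0.08 0.0 0.0 [-0.069 -0.169 -0.331  2.302  0.031  0.562 -0.713]
0.026 180 0 0.003 0.025 [ 0.503 -0.24  -0.829  2.32  -0.252  0.498 -1.495]
0.026 180 0.08 0.0 0.0 [-0.547 -0.185  0.101  2.32   0.192  0.578 -1.911]
```

Run:
```python
from ik import *
for t in (.04,.06,.08):
    Rt=R.from_rotvec(Rc[:,1]*t).as_matrix()@screw_rot(0)
    print(t,[np.round(v,3) for v in ik(Rt,HEAD+Rt[:,2]*.02,[bot.observe()["q"]])])
    a=Rt[:,2]; print(a@-ax, a)
Rt=R.from_rotvec(Rc[:,1]*.07).as_matrix()@screw_rot(0)
rows(Rt,HEAD+Rt[:,2]*.02,4)
```

```text
0.04 [np.float64(0.0), np.float64(0.0), array([ 0.319, -0.231, -0.668,  2.32 , -0.164,  0.527,  1.564])]
0.9991561418562847 [ 0.4514  0.1114 -0.8853]
0.06 [np.float64(0.0), np.float64(0.0), array([-0.033, -0.197, -0.364,  2.315,  0.007,  0.553,  1.402])]
0.9981566191114467 [ 0.4342  0.1071 -0.8944]
0.08 [np.float64(0.0), np.float64(0.0), array([-0.062, -0.185, -0.336,  2.3  ,  0.018,  0.578,  1.394])]
0.9967578470275418 [ 0.4167  0.1028 -0.9032]
n 4 row [0.0053, 0.0005, 0.0013, 0.0005, 0.0183, -0.0018] | total [0.0212 0.0018 0.0048] [ 0.0018  0.0731 -0.0074]
[[0.4527 0.1391 0.1445]
 [0.4488 0.1386 0.1408]
 [0.4448 0.1381 0.1371]
 [0.4407 0.1376 0.1335]]
```

```bash
python3 -m handwheel '[0.0053,0.0005,0.0013,0,0.0365,-0.0018,0.0053,0.0005,0.0013,0,0.0365,-0.0018,0.0053,0.0005,0.0013,0,0,-0.0018,0.0053,0.0005,0.0013,0,0,-0.0018,0,0,0,0,0,0]'
python3 - <<'E'
from go import *
print(bot.observe()["q"])
Rt=R.from_rotvec(Rc[:,1]*.07).as_matrix()@screw_rot(0)
rows(Rt,HEAD+Rt[:,2]*.02,1)
im,d,K,E=shot("wrist"); cv2.imwrite("pics/w2.png",im[:,:,::-1])
E
```

```text
time_s: 5.95
eef_pos: [0.4391, 0.1386, 0.1329]
eef_rot: [0.223, -0.121, 0.967, 0.028]
contact_force: [-0.2, -0.2, -0.3]
grip_width: 0.0851
gripper_force: 0.0
[-0.0384 -0.1925 -0.3583  2.31    0.0012  0.564   1.412 ]
n 1 row [-0.0014, -0.0014, -0.0, 0.0038, -0.0007, 0.0052] | total [-0.0014 -0.0014 -0.    ] [ 0.0038 -0.0007  0.0052]
[[0.4407 0.1376 0.1335]]
```

View pics/w2.png

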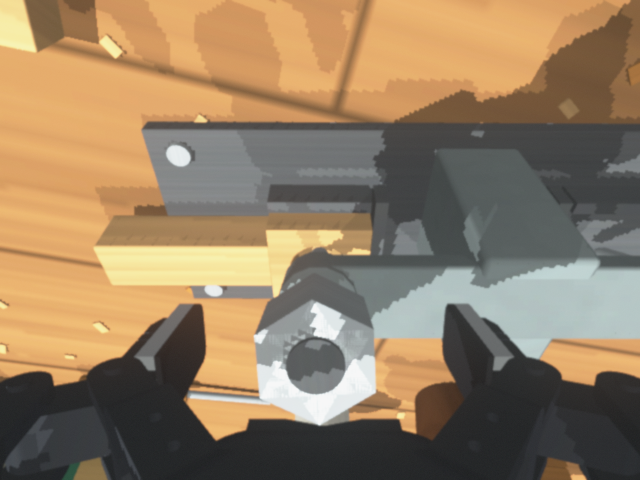

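The wrist view shows the hex head at (315,350), midway between the pads at (185,350) and (465,350). Its flats face the pads, and the pin enters the wooden blank above it. I'll close on it now.

```bash
python3 -m handwheel '[-0.0014,-0.0014,0,0,0,0.005,0,0,0,0,0,0,0,0,0,0,0,0,0,0,0,0,0,0,0,0,0,0,0,0,0,0,0,0,0,0,0,0,0,0,0,0]' 0.02 70
python3 -c "
from go import *
s=bot.observe();print(s['q'],s['ft_torque'],s['contact_force'])"
python3 -m handwheel '[0,0,0,0,0,0.05,0,0,0,0,0,0.05,0,0,0,0,0,0.05,0,0,0,0,0,0.05,0,0,0,0,0,0]'
python3 -c "
from go import *
s=bot.observe();print(s['q'],s['ft_torque'],s['contact_force'], s['ft_torque']@pose()[:3,2],s['joint_torque'][6])"
```

```text
time_s: 6.7
eef_pos: [0.4421, 0.1367, 0.1349]
eef_rot: [0.223, -0.117, 0.967, 0.028]
contact_force: [-6.2, -3.4, 7.8]
grip_width: 0.0355
gripper_force: 68.1
[-0.0331 -0.1907 -0.356   2.3041 -0.0003  0.5669  1.4143] [-0.9015  0.8991 -0.2175] [-6.2104 -3.4064  7.8236]
time_s: 7.2
eef_pos: [0.4426, 0.1367, 0.1351]
eef_rot: [0.22, -0.022, 0.974, 0.05]
contact_force: [-1.3, -6.7, 5.0]
grip_width: 0.0356
gripper_force: 99.7
[ 0.0025 -0.1912 -0.3879  2.3026 -0.0114  0.5652  1.2278] [-1.596  -0.1077  1.6492] [-1.3031 -6.6889  4.9942] -2.173474561976217 -2.945427820086479
```

```bash
python3 -m handwheel '[0,0,0,0,0,-0.1,0,0,0,0,0,-0.1,0,0,0,0,0,-0.1,0,0,0,0,0,-0.1,0,0,0,0,0,0]'
python3 -c "
from go import *
s=bot.observe();print(s['q'],s['ft_torque'],s['contact_force'], s['ft_torque']@pose()[:3,2],s['joint_torque'][6])"
python3 -m handwheel '[0,0,0,0,0,-0.1,0,0,0,0,0,-0.1,0,0,0,0,0,-0.1,0,0,0,0,0,0]'
python3 -c "
from go import *
s=bot.observe();print(s['q'],s['ft_torque'],s['contact_force'], s['ft_torque']@pose()[:3,2],s['joint_torque'][6])"
```

```text
time_s: 7.7
eef_pos: [0.4426, 0.1371, 0.1351]
eef_rot: [0.226, -0.214, 0.95, 0.006]
contact_force: [0.6, -1.5, 4.3]
grip_width: 0.0352
gripper_force: 73.5
[-0.0674 -0.1897 -0.3259  2.3047  0.0127  0.5663  1.6037] [-1.8349 -0.3108 -0.6817] [ 0.5783 -1.4611  4.3241] -0.20337984642386217 1.449730396270752
time_s: 8.1
eef_pos: [0.4428, 0.1378, 0.1351]
eef_rot: [0.225, -0.354, 0.908, -0.027]
contact_force: [4.7, 2.2, -5.0]
grip_width: 0.0351
gripper_force: 78.2
[-0.1176 -0.1888 -0.2822  2.3064  0.0309  0.5656  1.8847] [-1.3062 -1.6345 -0.6015] [ 4.707   2.2257 -5.0221] -0.1961406249636377 1.2915508076548576
```

Turning + stopped hard at 2.2 N m. Turning − moves freely at about 0.2 N m, so I'll continue that way.

```bash
python3 -m handwheel '[0,0,0,0,0,-0.1,0,0,0,0,0,-0.1,0,0,0,0,0,-0.1,0,0,0,0,0,-0.1,0,0,0,0,0,-0.1,0,0,0,0,0,-0.1,0,0,0,0,0,-0.1,0,0,0,0,0,-0.1,0,0,0,0,0,-0.1,0,0,0,0,0,0]'
python3 -c "
from go import *
s=bot.observe();print(s['q'],s['ft_torque'],s['contact_force'], s['ft_torque']@pose()[:3,2],s['joint_torque'][6])
print(R.from_matrix(screw_rot(0).T@pose()[:3,:3]).as_rotvec())"
```

```text
time_s: 9.1
eef_pos: [0.4414, 0.1385, 0.1345]
eef_rot: [-0.19, 0.714, -0.663, 0.122]
contact_force: [-8.9, 3.2, 2.3]
grip_width: 0.0353
gripper_force: 100.7
[-0.263  -0.1914 -0.1544  2.3129  0.0824  0.5709  2.7348] [ 0.1701 -0.8382  0.2729] [-8.9048  3.1538  2.2713] -0.2649002117364421 1.2207011505961418
[-0.0524  0.0541 -1.4008]
```

```bash
python3 -m handwheel '[0,0,0,0,0,0,0,0,0,0,0,0,0,0,0,0,0,0,0,0,0,0,0,0,0,0,0,0,0,0]' 0.085
python3 -m handwheel '[0,0,0,0,0,0.14,0,0,0,0,0,0.14,0,0,0,0,0,0.14,0,0,0,0,0,0.14,0,0,0,0,0,0.14,0,0,0,0,0,0.14,0,0,0,0,0,0.14,0,0,0,0,0,0.14,0,0,0,0,0,0.14,0,0,0,0,0,0.14,0,0,0,0,0,0.14,0,0,0,0,0,0.14,0,0,0,0,0,0.14,0,0,0,0,0,0.14,0,0,0,0,0,0.134,0,0,0,0,0,0]'
python3 - <<'E'
from go import *
s=bot.observe();print(s['q'])
print(R.from_matrix(screw_rot(0).T@pose()[:3,:3]).as_rotvec())
a=np.rad2deg(-1.4008+2.0944)
Rt=R.from_rotvec(Rc[:,1]*.07).as_matrix()@screw_rot(a)
rows(Rt,HEAD+Rt[:,2]*.02,1)
E
```

```text
time_s: 9.6
eef_pos: [0.4419, 0.1372, 0.1344]
eef_rot: [-0.189, 0.713, -0.664, 0.122]
contact_force: [0.2, -0.0, 0.8]
grip_width: 0.0851
gripper_force: 0.0
time_s: 11.2
eef_pos: [0.4419, 0.1371, 0.1344]
eef_rot: [0.2, 0.22, 0.949, 0.103]
contact_force: [-0.3, 1.0, -0.5]
grip_width: 0.0847
gripper_force: 0.0
[ 0.1012 -0.1936 -0.475   2.3    -0.0526  0.5642  0.7679]
[0.0213 0.0681 0.697 ]
n 1 row [0.0015, -0.0003, 0.0003, 0.0026, -0.0019, -0.0036] | total [ 0.0015 -0.0003  0.0003] [ 0.0026 -0.0019 -0.0036]
[[0.4407 0.1376 0.1335]]
```

```bash
python3 -m handwheel '[0,0,0,0,0,0,0,0,0,0,0,0,0,0,0,0,0,0,0,0,0,0,0,0,0,0,0,0,0,0,0,0,0,0,0,0,0,0,0,0,0,-0.1,0,0,0,0,0,-0.1,0,0,0,0,0,-0.1,0,0,0,0,0,-0.1,0,0,0,0,0,-0.1,0,0,0,0,0,-0.1,0,0,0,0,0,-0.1,0,0,0,0,0,-0.1,0,0,0,0,0,-0.1,0,0,0,0,0,-0.1]' 0.02 70
python3 -c "
from go import *
s=bot.observe();print(s['q'],s['ft_torque'], s['ft_torque']@pose()[:3,2],s['joint_torque'][6])
print(R.from_matrix(screw_rot(0).T@pose()[:3,:3]).as_rotvec())"
python3 -m handwheel '[0,0,0,0,0,-0.06,0,0,0,0,0,-0.06,0,0,0,0,0,0]'
python3 -c "
from go import *
s=bot.observe();print(s['q'],s['ft_torque'], s['ft_torque']@pose()[:3,2],s['joint_torque'][6])
print(R.from_matrix(screw_rot(0).T@pose()[:3,:3]).as_rotvec())"
```

```text
time_s: 12.8
eef_pos: [0.4418, 0.1366, 0.1341]
eef_rot: [0.225, -0.266, 0.937, -0.006]
contact_force: [2.9, 1.1, -6.8]
grip_width: 0.035
gripper_force: 75.9
[-0.0765 -0.1892 -0.3174  2.3065  0.0161  0.5666  1.7095] [-1.9504 -0.7659 -1.6582] 0.5802854669064063 -1.391071155667305
[-0.0134  0.0693 -0.3097]
time_s: 13.1
eef_pos: [0.4417, 0.1366, 0.1343]
eef_rot: [0.224, -0.321, 0.92, -0.02]
contact_force: [-3.7, -2.3, 1.7]
grip_width: 0.035
gripper_force: 79.4
[-0.0966 -0.1895 -0.2998  2.3071  0.0236  0.5676  1.8209] [-2.1429 -0.3489 -0.8416] -0.1905884959287549 0.5848554521799088
[-0.0175  0.0688 -0.4284]
```

```bash
python3 -m handwheel '[0,0,0,0,0,-0.04,0,0,0,0,0,-0.03,0,0,0,0,0,0]'
python3 -c "
from go import *
s=bot.observe();print(s['ft_torque'], s['ft_torque']@pose()[:3,2],s['joint_torque'][6])
print(R.from_matrix(screw_rot(0).T@pose()[:3,:3]).as_rotvec())"
python3 -m handwheel '[0,0,0,0,0,0,0,0,0,0,0,0,0,0,0,0,0,0,0,0,0,0,0,0]' 0.085
python3 - <<'E'
from go import *
xp=Rc@np.array([.866,0,.5])
s=bot.observe(); print(s["q"])
im,d,K,E=shot("side"); cv2.imwrite("pics/s2.png",cv2.resize(im[140:260,180:360,::-1],None,fx=4.4,fy=4.4,interpolation=cv2.INTER_CUBIC))
# turn to yaw 0 in place, then lateral out
T=rows(screw_rot(0),HEAD-ax*.0187+xp*.02,4)
T=rows(screw_rot(0),HEAD-ax*.0187+xp*.065,3,T)
T=rows(screw_rot(0),HEAD+ax*.055+xp*.085,4,T)
# blank
hc=cl([0,-.087,.029]); print("handle",hc)
E
```

```text
time_s: 13.4
eef_pos: [0.4417, 0.1366, 0.1343]
eef_rot: [0.223, -0.352, 0.909, -0.027]
contact_force: [-5.0, -2.3, 3.5]
grip_width: 0.0351
gripper_force: 82.5
[-2.3051 -0.5397 -1.2966] 0.12902018831461493 0.6319225765764713
[-0.0199  0.0682 -0.4967]
time_s: 13.8
eef_pos: [0.4419, 0.1376, 0.1345]
eef_rot: [0.223, -0.352, 0.909, -0.027]
contact_force: [-0.3, -1.3, 0.0]
grip_width: 0.0848
gripper_force: 0.0
[-0.1077 -0.1889 -0.2911  2.3067  0.0264  0.5672  1.8841]
n 4 row [-0.0048, -0.0014, -0.0005, 0.0052, -0.0169, 0.1238] | total [-0.0176 -0.0091 -0.0024] [ 0.0209 -0.0674  0.4954]
[[0.4458 0.1395 0.137 ]
 [0.4498 0.1409 0.1397]
 [0.4539 0.1417 0.1425]
 [0.4581 0.1419 0.1453]]
n 3 row [-0.015, 0.0, 0.0, 0.0, -0.0, -0.0] | total [-0.045  0.     0.   ] [-0. -0. -0.]
[[0.4707 0.145  0.1528]
 [0.4833 0.1481 0.1603]
 [0.4959 0.1512 0.1678]]
n 4 row [-0.005, 0.0, -0.0184, -0.0, -0.0, -0.0] | total [-0.02    0.     -0.0737] [-0. -0. -0.]
[[0.4912 0.15   0.1863]
 [0.4865 0.1489 0.2047]
 [0.4817 0.1477 0.2232]
 [0.477  0.1465 0.2416]]
handle [0.52   0.0675 0.029 ]
```

View pics/s2.png

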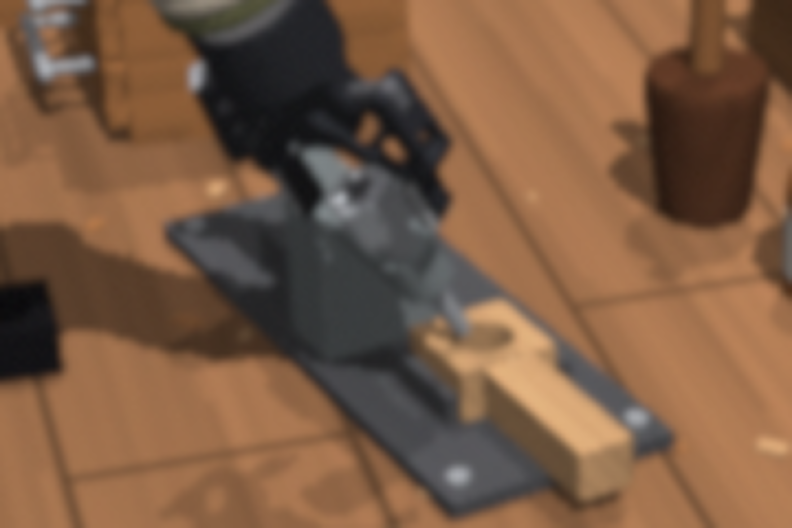

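The side crop shows the pin tip at about (462,325), now short and above the hollow, so the blank is free. The head has turned about 2.59 rad. Next I withdraw the gripper.

```bash
python3 -m handwheel '[-0.0048,-0.0014,-0.0005,0.005,-0.017,0.124,-0.0048,-0.0014,-0.0005,0.005,-0.017,0.124,-0.0048,-0.0014,-0.0005,0.005,-0.017,0.124,-0.0048,-0.0014,-0.0005,0.005,-0.017,0.124,-0.015,0,0,0,0,0,-0.015,0,0,0,0,0,-0.015,0,0,0,0,0,-0.005,0,-0.018,0,0,0,-0.005,0,-0.018,0,0,0,-0.005,0,-0.018,0,0,0,-0.005,0,-0.018,0,0,0,0,0,0,0,0,0]'
python3 - <<'E'
from go import *
print(bot.observe()["q"])
z=np.array([0,0,-1.]); y=Rc[:,0]; Rd=np.c_[np.cross(y,z),y,z]
T=pose(); print(T)
g=cl([0,-.095,0]); print(g)
for s in(1,-1):
    Rt=Rd@np.diag([s,s,1]); T1=rows(Rt,[g[0],g[1],.12],12)
E
```

```text
time_s: 15.05
eef_pos: [0.4809, 0.1489, 0.2412]
eef_rot: [0.257, -0.117, 0.959, 0.032]
contact_force: [0.1, 0.6, 1.3]
grip_width: 0.0849
gripper_force: 0.0
[-0.1733 -0.2535 -0.2116  2.1308  0.0297  0.7393  1.405 ]
[[-0.8402 -0.2412  0.4857  0.4809]
 [-0.2079  0.9705  0.1224  0.1489]
 [-0.5009  0.0018 -0.8655  0.2412]
 [ 0.      0.      0.      1.    ]]
[0.522  0.0598 0.    ]
n 12 row [-0.0042, -0.0071, 0.0114, 0.0344, 0.0341, 0.1277] | total [ 0.0448 -0.0966  0.1139] [0.413  0.4095 1.5326]
[[0.4917 0.1443 0.2334]
 [0.51   0.1319 0.2163]
 [0.5231 0.1163 0.1971]
 [0.5305 0.0992 0.1762]
 [0.5315 0.082  0.1542]
 [0.5266 0.0665 0.1314]]
n 12 row [0.0075, -0.0063, 0.009, -0.0341, 0.0344, -0.1275] | total [ 0.0448 -0.0966  0.1139] [-0.4094  0.4129 -1.5302]
[[0.4805 0.1423 0.2297]
 [0.4814 0.1278 0.2075]
 [0.4852 0.1121 0.1864]
 [0.492  0.096  0.1665]
 [0.5018 0.0804 0.1474]
 [0.5146 0.0662 0.129 ]]
```

Run:
```python
from go import *
z=np.array([0,0,-1.]); y=Rc[:,0]; Rd=np.c_[np.cross(y,z),y,z]
g=cl([0,-.095,0])
T1=rows(Rd,[g[0],g[1],.20],12)
```

```text
n 12 row [-0.0061, -0.0061, 0.0049, 0.0344, 0.0341, 0.1277] | total [ 0.0047 -0.0965  0.0447] [0.413  0.4095 1.5326]
[[0.4899 0.1449 0.24  ]
 [0.5057 0.1337 0.236 ]
 [0.5179 0.1192 0.2303]
 [0.5255 0.1025 0.223 ]
 [0.5279 0.0849 0.2144]
 [0.5252 0.0677 0.2049]]
```

```bash
python3 -m handwheel '[-0.0061,-0.0061,0.005,0.0344,0.034,0.1277,-0.0061,-0.0061,0.005,0.0344,0.034,0.1277,-0.0061,-0.0061,0.005,0.0344,0.034,0.1277,-0.0061,-0.0061,0.005,0.0344,0.034,0.1277,-0.0061,-0.0061,0.005,0.0344,0.034,0.1277,-0.0061,-0.0061,0.005,0.0344,0.034,0.1277,-0.0061,-0.0061,0.005,0.0344,0.034,0.1277,-0.0061,-0.0061,0.005,0.0344,0.034,0.1277,-0.0061,-0.0061,0.005,0.0344,0.034,0.1277,-0.0061,-0.0061,0.005,0.0344,0.034,0.1277,-0.0061,-0.0061,0.005,0.0344,0.034,0.1277,-0.0061,-0.0061,0.005,0.0344,0.034,0.1277,0,0,0,0,0,0]'
python3 - <<'E'
from go import *
print(bot.observe()["q"])
z=np.array([0,0,-1.]); y=Rc[:,0]; Rd=np.c_[np.cross(y,z),y,z]
g=cl([0,-.095,0]); rows(Rd,[g[0],g[1],.018],9)
im,d,K,E=shot("wrist"); C=cloud(d,K,E); hsv=cv2.cvtColor(im,cv2.COLOR_RGB2HSV)
L=(C-O)@Rc
m=(abs(C[...,2]-.046)<.005)&(L[...,1]<-.04)&(L[...,1]>-.17)&(abs(L[...,0])<.05)
print(m.sum(),np.percentile(L[m],[1,50,99],axis=0)*1000)
# handle sides
for a in (-.06,-.09,-.12):
    k=m&(abs(L[...,1]-a)<.006); print(a,np.percentile(L[k][:,0],[2,98])*1000 if k.any() else None)
E
```

```text
time_s: 16.35
eef_pos: [0.5212, 0.0556, 0.1958]
eef_rot: [-0.001, 0.62, 0.785, -0.002]
contact_force: [0.7, -0.5, -0.7]
grip_width: 0.0851
gripper_force: 0.0
[ 0.0188  0.201  -0.2142  1.6887  0.045   1.261   0.0292]
n 9 row [0.0004, 0.0002, 0.0197, -0.0005, 0.0, -0.0008] | total [0.0039 0.0025 0.1777] [-0.0044  0.0002 -0.0075]
[[0.5213 0.0561 0.176 ]
 [0.5213 0.0565 0.1563]
 [0.5214 0.057  0.1365]
 [0.5215 0.0574 0.1168]
 [0.5215 0.0579 0.097 ]
 [0.5216 0.0584 0.0773]
 [0.5217 0.0588 0.0575]
 [0.5218 0.0593 0.0377]
 [0.522  0.0598 0.018 ]]
6497 [[ -16.397  -141.086    42.1233]
 [   1.1296  -87.3648   44.0352]
 [  18.6982  -40.7602   45.6571]]
-0.06 [-16.0779  18.2122]
-0.09 [-15.9739  18.283 ]
-0.12 [-16.413   18.5055]
```

```bash
python3 -m handwheel '[0.004,0.0035,0.02,-0.0044,0,-0.0075,0,0,0.02,0,0,0,0,0,0.02,0,0,0,0,0,0.02,0,0,0,0,0,0.02,0,0,0,0,0,0.02,0,0,0,0,0,0.02,0,0,0,0,0,0.02,0,0,0,0,0,0.01,0,0,0,0,0,0.007,0,0,0,0,0,0,0,0,0]'
python3 -m handwheel '[0,0,0,0,0,0,0,0,0,0,0,0,0,0,0,0,0,0,0,0,0,0,0,0,0,0,0,0,0,0,0,0,0,0,0,0,0,0,0,0,0,0]' 0.02 50
python3 -c "
from go import *
D=np.eye(4);z=np.array([0,0,-1.]); y=Rc[:,0]; Rd=np.c_[np.cross(y,z),y,z]
print(R.from_matrix(Rd.T@pose()[:3,:3]).as_rotvec(), Rc.T@(pose()[:3,3]-O))"
```

```text
time_s: 17.5
eef_pos: [0.524, 0.0627, 0.0202]
eef_rot: [0.001, 0.614, 0.79, 0.001]
contact_force: [0.3, 0.4, 0.6]
grip_width: 0.0851
gripper_force: 0.0
time_s: 18.2
eef_pos: [0.5249, 0.0623, 0.0214]
eef_rot: [0.002, 0.614, 0.789, 0.001]
contact_force: [-0.8, -0.6, 6.4]
grip_width: 0.0351
gripper_force: 50.9
[-0.0043 -0.0021 -0.0056] [ 0.0035 -0.0933  0.0214]
```

```bash
python3 -m handwheel '[-0.005,0,-0.0005,0,0,0,-0.005,0,0,0,0,0,-0.005,0,0,0,0,0,-0.005,0,0,0,0,0]'
python3 -m handwheel '[-0.01,0,0,0,0,0,-0.01,0,0,0,0,0,-0.01,0,0,0,0,0,-0.01,0,0,0,0,0,-0.01,0,0,0,0,0,-0.01,0,0,0,0,0,-0.01,0,0,0,0,0,-0.01,0,0,0,0,0,0,0,0,0,0,0]'
python3 -c "
from go import *
im,d,K,E=shot('side'); cv2.imwrite('pics/s3.png',cv2.resize(im[140:300,180:400,::-1],None,fx=3.5,fy=3.5,interpolation=cv2.INTER_CUBIC))"
```

```text
time_s: 18.6
eef_pos: [0.5296, 0.043, 0.0214]
eef_rot: [0.002, 0.614, 0.789, 0.001]
contact_force: [-0.8, 3.7, 5.1]
grip_width: 0.0349
gripper_force: 50.7
time_s: 19.5
eef_pos: [0.5489, -0.0377, 0.021]
eef_rot: [0.002, 0.616, 0.788, -0.0]
contact_force: [0.9, -2.5, 1.4]
grip_width: 0.0352
gripper_force: 50.4
```

View pics/s3.png

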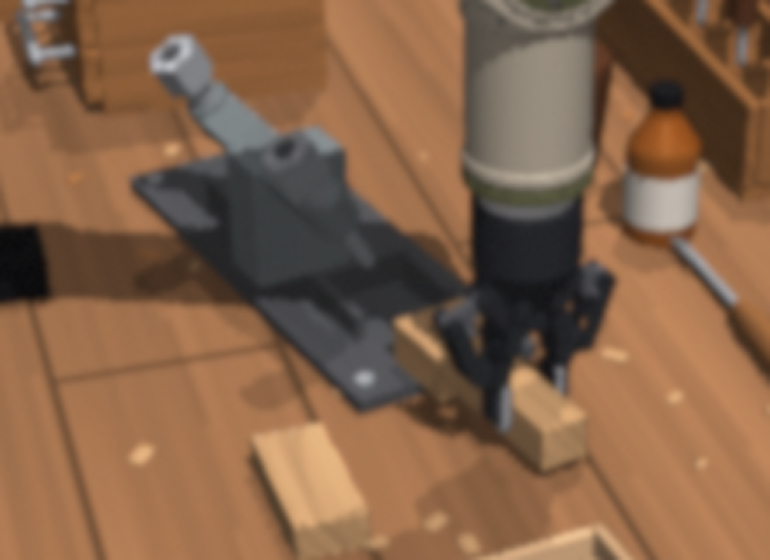

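The side crop shows the blank gripped by its handle, with its head at (430,340) out of the fences and past the pin; the clamp station is empty. Next: lift and carry.

```bash
python3 -m handwheel '[0,0,-0.01,0,0,0,0,0,-0.02,0,0,0,0,0,-0.03,0,0,0,0,0,-0.03,0,0,0,0,0,-0.02,0,0,0,0,0,0,0,0,0]' - 70
cat > pl.py <<'E'
from go import *
a=np.deg2rad(7.73); y=np.array([np.cos(a),np.sin(a),0]); z=np.array([0,0,-1.]); Rp=np.c_[np.cross(y,z),y,z]
PL=np.array([.4894,-.3617,0])
E
python3 - <<'E'
from pl import *
s=bot.observe(); print(s["q"],s["contact_force"])
rows(Rp,PL+[0,0,.125],11)
E
```

```text
time_s: 20.15
eef_pos: [0.5501, -0.034, 0.1348]
eef_rot: [0.004, 0.614, 0.789, 0.002]
contact_force: [-0.0, 0.6, -1.4]
grip_width: 0.0346
gripper_force: 74.4
[ 0.1505  0.2945 -0.1773  1.7127  0.0583  1.1305  0.2047] [-0.0075  0.6299 -1.4397]
n 11 row [-0.0282, -0.0113, 0.0009, 0.0008, 0.0003, 0.0103] | total [-0.3027 -0.1395  0.0097] [0.0084 0.003  0.1135]
[[ 0.5462 -0.064   0.1339]
 [ 0.5373 -0.124   0.1322]
 [ 0.5272 -0.1838  0.1304]
 [ 0.5158 -0.2433  0.1286]
 [ 0.5032 -0.3027  0.1268]
 [ 0.4894 -0.3617  0.125 ]]
```

```bash
python3 -m handwheel '[-0.0282,-0.0113,0.0009,0.0008,0.0003,0.0103,-0.0282,-0.0113,0.0009,0.0008,0.0003,0.0103,-0.0282,-0.0113,0.0009,0.0008,0.0003,0.0103,-0.0282,-0.0113,0.0009,0.0008,0.0003,0.0103,-0.0282,-0.0113,0.0009,0.0008,0.0003,0.0103,-0.0282,-0.0113,0.0009,0.0008,0.0003,0.0103,-0.0282,-0.0113,0.0009,0.0008,0.0003,0.0103,-0.0282,-0.0113,0.0009,0.0008,0.0003,0.0103,-0.0282,-0.0113,0.0009,0.0008,0.0003,0.0103,-0.0282,-0.0113,0.0009,0.0008,0.0003,0.0103,-0.0282,-0.0113,0.0009,0.0008,0.0003,0.0103,0,0,0,0,0,0,0,0,0,0,0,0]'
python3 - <<'E'
from pl import *
s=bot.observe(); print(s["q"],s["contact_force"])
rows(Rp,PL+[0,0,.03],6)
im,d,K,E=shot('side'); cv2.imwrite('pics/s4.png',cv2.resize(im[200:420,200:460,::-1],None,fx=2.7,fy=2.7,interpolation=cv2.INTER_CUBIC))
E
```

```text
time_s: 21.45
eef_pos: [0.486, -0.3628, 0.1202]
eef_rot: [-0.004, 0.659, 0.752, -0.002]
contact_force: [0.2, 1.0, -1.6]
grip_width: 0.0346
gripper_force: 74.3
[ 0.5779  0.4226  0.0119  1.5677 -0.0022  1.1589  0.7226] [ 0.1969  0.9703 -1.5731]
n 6 row [0.0001, 0.0007, 0.015, -0.0013, -0.0005, -0.0003] | total [0.0003 0.0042 0.0901] [-0.0077 -0.0029 -0.002 ]
[[ 0.4865 -0.3626  0.1051]
 [ 0.487  -0.3624  0.0901]
 [ 0.4876 -0.3622  0.0751]
 [ 0.4882 -0.362   0.0601]
 [ 0.4888 -0.3619  0.045 ]
 [ 0.4894 -0.3617  0.03  ]]
```

View pics/s4.png

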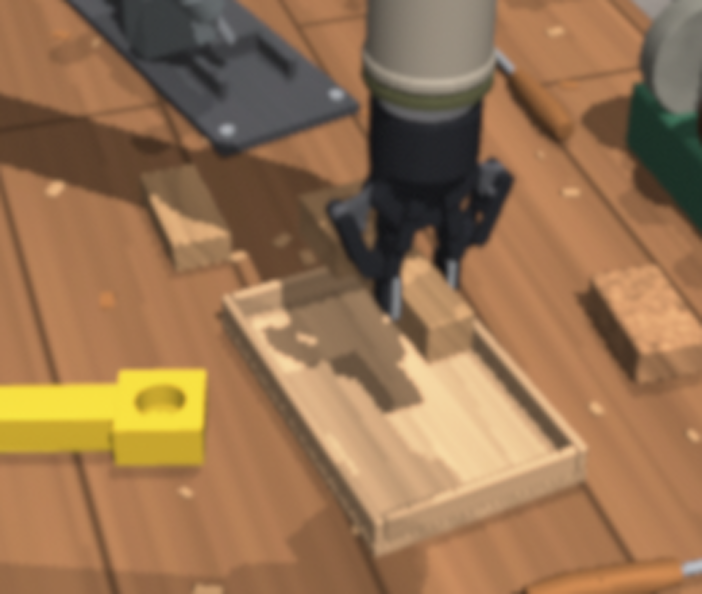

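The side crop shows the blank held level above the tray, with its handle end at (440,320). It lines up with the tray, and the bystanders haven't moved. Lowering now.

```bash
python3 -m handwheel '[0.0001,0.0042,0.015,-0.0077,-0.003,-0.002,0,0,0.015,0,0,0,0,0,0.015,0,0,0,0,0,0.015,0,0,0,0,0,0.015,0,0,0,0,0,0.01,0,0,0,0,0,0.005,0,0,0,0,0,0.003,0,0,0,0,0,0,0,0,0]'
python3 -m handwheel '[0,0,0.002,0,0,0,0,0,0.001,0,0,0,0,0,0,0,0,0]'
python3 -c "
from pl import *
print(bot.observe()['contact_force'],bot.observe()['ft_torque']);rows(Rp,PL+[0,0,.0172],2)"
```

```text
time_s: 22.4
eef_pos: [0.4912, -0.3625, 0.0285]
eef_rot: [0.001, 0.657, 0.754, 0.0]
contact_force: [-0.3, 0.2, -2.2]
grip_width: 0.0345
gripper_force: 74.3
time_s: 22.7
eef_pos: [0.4912, -0.3624, 0.0257]
eef_rot: [0.001, 0.657, 0.754, 0.0]
contact_force: [1.0, 1.0, -2.0]
grip_width: 0.0349
gripper_force: 74.3
[ 1.0279  1.0196 -1.9576] [-0.0676 -0.033   0.0049]
n 2 row [0.0005, -0.0008, 0.0043, 0.001, 0.001, 0.0006] | total [ 0.001  -0.0017  0.0085] [0.002  0.002  0.0012]
[[ 0.4903 -0.3621  0.0215]
 [ 0.4894 -0.3617  0.0172]]
```

```bash
python3 -m handwheel '[0,0,0.002,0,0.002,0,0,0,0.002,0,0,0,0,0,0.002,0,0,0,0,0,0.001,0,0,0,0,0,0,0,0,0]'
python3 -m handwheel '[0,0,0.001,0,0,0,0,0,0,0,0,0]'
python3 -m handwheel '[0,0,0.001,0,0,0,0,0,0,0,0,0]'
```

```text
time_s: 23.2
eef_pos: [0.491, -0.3622, 0.0182]
eef_rot: [0.0, 0.657, 0.754, 0.001]
contact_force: [0.4, -0.0, -1.9]
grip_width: 0.0345
gripper_force: 74.3
time_s: 23.4
eef_pos: [0.4912, -0.3624, 0.0176]
eef_rot: [0.001, 0.657, 0.754, 0.001]
contact_force: [-0.9, 0.3, -1.7]
grip_width: 0.0345
gripper_force: 74.3
time_s: 23.6
eef_pos: [0.4912, -0.3624, 0.0175]
eef_rot: [0.001, 0.657, 0.754, 0.001]
contact_force: [-4.2, 2.2, 6.3]
grip_width: 0.0348
gripper_force: 75.2
```

Contact with the floor at +6 N. Releasing and retreating.

```bash
python3 -m handwheel '[0,0,0,0,0,0,0,0,0,0,0,0,0,0,0,0,0,0]' 0.045 20
python3 -m handwheel '[0,0,0,0,0,0,0,0,0,0,0,0,0,0,0,0,0,0,0,0,-0.01,0,0,0,0,0,-0.02,0,0,0,0,0,-0.03,0,0,0,0,0,-0.04,0,0,0,0,0,-0.04,0,0,0,0,0,-0.04,0,0,0,0,0,0,0,0,0,0,0,0,0,0,0]' 0.075
python3 - <<'E'
from go import *
im,d,K,E=shot('top'); C=cloud(d,K,E)
cv2.imwrite('pics/t5.png',cv2.resize(im[110:380,130:500,::-1],None,fx=2.1,fy=2.1,interpolation=cv2.INTER_CUBIC))
im,d,K,E=shot('wrist'); C=cloud(d,K,E); L=(C-[.4843,-.324,0])@R.from_euler("z",7.73,degrees=True).as_matrix()
m=(d>0)&(abs(L[...,0])<.07)&(abs(L[...,1])<.125)&(C[...,2]>.036)&(C[...,2]<.06)
print(m.sum(),np.percentile(L[m],[1,50,99],axis=0)*1000)
A=np.c_[L[m][:,:2],np.ones(m.sum())]; print(np.linalg.lstsq(A,L[m][:,2],rcond=None)[0])
E
```

```text
time_s: 23.9
eef_pos: [0.4912, -0.3624, 0.0165]
eef_rot: [0.001, 0.657, 0.754, 0.001]
contact_force: [-0.2, -0.9, -0.2]
grip_width: 0.0449
gripper_force: 0.0
time_s: 25.0
eef_pos: [0.4914, -0.3628, 0.1985]
eef_rot: [0.002, 0.657, 0.754, 0.001]
contact_force: [0.2, -0.9, -0.8]
grip_width: 0.0753
gripper_force: 0.0
13361 [[-31.0636 -85.1417  38.0959]
 [  1.2098  20.58    40.0468]
 [ 31.0148  84.5677  41.775 ]]
[-0.0007  0.0002  0.04  ]
```

View pics/t5.png

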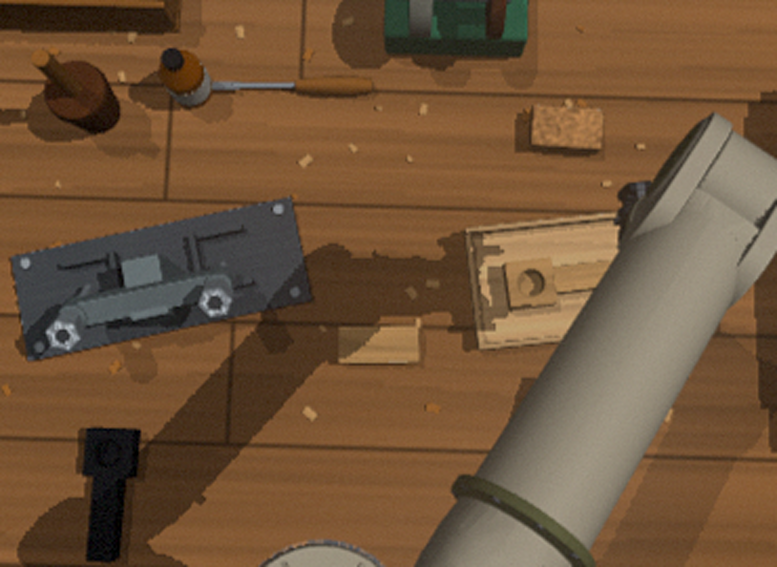

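The top crop shows the blank lying in the tray with its hollow up at (530,285). The clamp station is empty and every bystander in view is where it was. The wrist depth fit shows the blank's top flat and the blank centred in the tray.

```bash
python3 -c "
from station import bot
print(bot.job_done())"
```

```text
the job is handed in; nothing more can be done
None
```

The screw backed off one way only (about 2.59 rad); I then drew the blank out to -y and set it flat, hollow upwards, in the tray, and handed the job in at about 25 s with no verdict returned.

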